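Catch the popped wood briquette on the dispenser chute

TASK

Press the steel paddle of the smoking-wood dispenser down with one finger and keep it down, and with the other finger stop the wood briquette that pops out, before it slides off the open end of the chute. Only touch the briquette, do not lift or squash it, and leave the tumbler, hook and crock where they stand. Finish while still holding: one finger keeping the paddle down, the other keeping the briquette at rest on the open part of the chute.

Things in the scene. Friction and masses are not known exactly. Their poses are not given: they have to be found in the camera images.
- dispenser: Fixed smoking-wood dispenser: steel chute, covered magazine and paddle on a dark wood base plate 165 x 125 x 6 mm. Origin on the shelf, under the point of the chute's centre line level with the paddle's middle. z up; x horizontal, the way the chute runs downhill; the paddle lies at -y. All (x, y, z) below are in this frame, in mm.
- chute (a point): Point on the chute floor, (0, 0, 36), level with the paddle's middle. The slippery straight chute falls 17 degrees towards +x (floor height 36 - 0.306 x), 44 mm wide inside, lips only 6 mm high, uncovered from x = -46 to its open end at x = 38. A fingertip held in the chute about here, a few mm above the floor, blocks the briquette.
- chute_end (a point): Middle of the floor edge at the chute's open lower end, (38, 0, 24). Past it the briquette is lost.
- magazine_mouth (a point): Point on the chute floor at the mouth of the magazine, (-46, 0, 50). Uphill of it, to x = -115, a dark steel cover 50 mm wide encloses the chute and the briquette; its roof slopes from 83 mm above the shelf at the mouth to 104 mm at the back and has a 16 mm slot along the middle.
- paddle_top (a point): Middle of the paddle's top face, a flat steel plate 36 mm along x, 28 mm along y, beside the chute at (0, -58); 57 mm above the shelf at rest, 43 mm fully down (then 7 mm above the chute floor at chute). Moves with the paddle. Below it a stem and a dark housing, 75 mm along x, 32 mm along y, top 38 mm above the shelf.
- ejector (a joint): Downward travel of the paddle, 0 (up) to 0.014 m (stop). Spring: 1.5 N at first, 4.3 N at the stop; comes back up when let go. It lowers a gate standing 8 mm out of the chute floor before the briquette; at about 0.008 to 0.009 m the gate is down and a spring plate at once kicks the briquette out and down the chute. Held down: above 0.009 m.
- briquette_centre (a point): Centre of the loose pressed-wood briquette, a brown block 34 mm along the chute, 38 mm across, 26 mm high, two dark grooves on top, about 55 g. Starts in the magazine, centre at (-60, 0, 68), lying on the sloped floor. This point's axes start as the dispenser's (z up, not tilted with the slope).
- briquette: The same briquette; same origin.
- tumbler: Bystander: clear acrylic tumbler upside down, 76 mm across at the rim below, 62 mm on top, 95 mm tall, beside the magazine. Origin at the centre of its underside.
- hook: Bystander: loose steel S-shaped meat hook lying flat, about 125 mm long, 9 mm bar, on the paddle's side of the dispenser. Origin at its middle on the shelf.
- crock: Bystander: black ceramic crock with its lid on, 124 mm across, 155 mm tall with the lid's knob. Origin at the centre of its underside.
- rack: Bystander, fixed to the shelf: dark wood rack 100 x 240 mm with three stainless grill tools standing upright in it, about 405 mm tall. Origin at the centre of its underside.
Not all that is in view belongs to the job. Leave any pink or purple look-alike of the dispenser alone.

How it is judged:
By the outcome, as a careful person would: the job done as asked, in the order asked, and still so for the second after the job is handed in, while the arm keeps its last pose, push and grip.
It also fails if it takes over 32 s, if anything falls off the work surface, if the arm or the gripper's body presses on something with over 40 N, if the wrist force passes 120 N, or if a joint passes its speed limit or range.

ROBOT

A 6-joint arm with a two-finger parallel gripper is mounted at the origin on the work surface. World frame = base frame: x ahead of the robot, y to its left, z up, the work surface at z = 0. Lengths are in m, angles in rad, forces in N, time in s.
With the tool pointing down it reaches from about 0.375 to 0.9 m from the base axis. Payload 3.1 kg.
Tool frame: the origin (TCP) lies between the finger pads; the fingertips stand 14 mm ahead of it and the grasp point (between the pads) lies 5 mm behind it (robot.finger_overhang is the distance from the TCP to the fingertips, in m); z points along the fingers, y is the line along which they close (so a half turn about z gives the same grasp; the last joint's range is limited). The gripper opens to 87 mm and grips with 3 to 60 N. Pads are 19 mm wide; open, the fingers measure 117 mm over their backs; the gripper's body (75 mm by 190 mm) begins 51 mm behind the grasp point.
Start: joints at [-1.298, 0.527, 1.433, -0, 1.181, -0.178], TCP at [0.272, -0.563, 0.237] pointing down, gripper open.
Joint ranges: [-3.08, 3.08], [-0.75, 2.2], [0.22, 2.44], [-1.43, 4.57], [0, 2.65], [-2.85, 2.85]. Speed limits (rad/s): [2.79, 2.79, 3.14, 3.14, 3.14, 3.14].

INTERFACE

Orientations are given as a unit quaternion [x, y, z, w].
In Python, from rig import monitor, cams, workorder, robot gives the robot as it stands.
- The arm moves only by the tool send_rows, never from a script. Its argument "moves" is one flat list of numbers, 7 for each row, row after row: the opening, from 0 (shut) to 1 (fully open), then the shift along the world's x, y, z in cm, then the turn, a rotation vector about the world's x, y, z in rad. A call has 1 to 5 rows; each row is the pose to reach, as a shift and turn from the pose commanded when the call began; what a row does not reach only later rows make up. A row lasts 1/12 s, in which the tool goes at most 41.7 mm and 7.16 degrees, less where a joint would pass 70% of its speed; a pose out of reach is approached as far as the arm can. A call with a gripper value outside its range is refused whole. The fingers move at their own pace and stop on an object; "grip_force" is the grip in N (left out, the last holds). Time passes only in rows, so rows that repeat a pose let the fingers close. It gives the time, the measured TCP pose, the force, the opening and the grip force at its end, in the units of the state.
- monitor.get_obs(): the state, without advancing time (a new reading comes with each control period).
- cams.camera(name): name is "scene" or "top"; returns a dict with "pixels" (480x640x3 uint8, blue, green, red), "range_z" (480x640 float32, m along the optical axis (not along the pixel's ray), 0 where there is no reading), "fovy" (degrees; the focal length in pixels is half the picture's height over the tangent of half this angle, whatever the lens; pixels are square), "cx", "cy" (the principal point, pixels), "rvec" (rotation vector, rad) and "tvec" (3), from world to camera coordinates, as OpenCV has them. Camera axes: x right, y down, z forward; pixel columns grow to the right and rows downward; lengths in m; the calibration is good to about 2 mm. A picture is of the moment at which its call begins.
- workorder.hand_in(): hands the job in; it is judged then, once.
The state is a dict: "time": time; "q": joint angles; "joint_velocities": joint speeds; "joint_torque": joint torques, N m; "position": TCP position; "tool_rot": TCP orientation; "ft_force": force on the tool from outside, world axes, zero at the start; "moment": the same for the moment, N m; "grip_width": finger opening in m; "grip_force": force on a finger pad.
Only numpy, scipy, OpenCV 4.12 (cv2) and the standard library are available. Lean on these libraries where they do the work, as an engineer would, in place of code of your own. Each camera call takes 0.05 s, during which the arm holds its last target. There are 200 camera calls.

## Working session

There is one attempt and no reset: what is moved stays moved. The work goes in short steps, Python scripts to look and compute and a tool call to move; the robot and the scene stay as the last step left them, time stands still between calls to the robot, and variables do not carry over. Pictures are saved under pics/ and viewed, at most 10 in all, crops included, and the job is handed in when it is done.

Besides the shell and the picture viewer there is one more tool, called after ">>>" as name(argument=value, ...), one argument or row to a line, values as JSON. send_rows: Moves the arm, as the interface text tells. Its arguments: {"type":"object","properties":{"moves":{"type":"array","items":{"type":"number"}},"grip_force":{"type":"number"}},"required":["moves"]}

```bash
mkdir -p pics; ls
cat > h.py <<'E'
import numpy as np, cv2
from rig import monitor, cams, workorder, robot
def get(n):
    c=cams.camera(n); f=240/np.tan(np.radians(c['fovy'])/2)
    R=cv2.Rodrigues(np.array(c['rvec'],float))[0]; t=np.array(c['tvec'],float).ravel()
    return c,f,R,t
def cloud(c,f,R,t):
    v,u=np.mgrid[:480,:640]; z=c['range_z']
    P=np.stack([(u-c['cx'])/f*z,(v-c['cy'])/f*z,z],-1)
    W=(P-t)@R; W[z==0]=np.nan; return W
E
python3 - <<'E'
from h import *
for n in ['scene','top']:
    c,f,R,t=get(n); cv2.imwrite(f'pics/{n}0.png',c['pixels']); W=cloud(c,f,R,t); np.savez(f'{n}.npz',W=W,px=c['pixels'])
    print(n,f,c['cx'],c['cy'],-R.T@t,R[2])
o=monitor.get_obs(); print(o['position'],o['tool_rot'],o['grip_width'],o['time'])
E
```

```text
pics
scene 454.0320087225182 322.5496743283211 239.90295566497733 [ 1.3196631  -0.70455508  0.95560821] [-0.58222373  0.5423326  -0.60571518]
top 478.0500797890512 323.5061429847348 234.2625865593444 [0.33776041 0.13275757 1.25267398] [ 0.12151903 -0.01264174 -0.99250859]
[ 0.27216346 -0.56194753  0.23566384] [ 9.74708185e-01  2.23479357e-01 -3.60925566e-05 -9.64211731e-04] 0.08688144737485182 0.1
```

View pics/scene0.png

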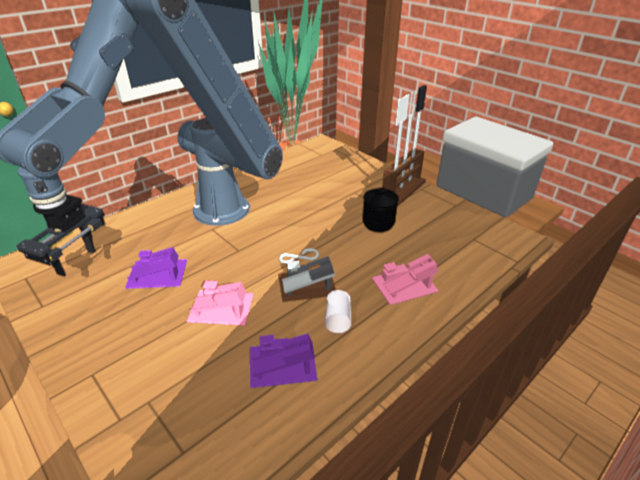

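View pics/top0.png

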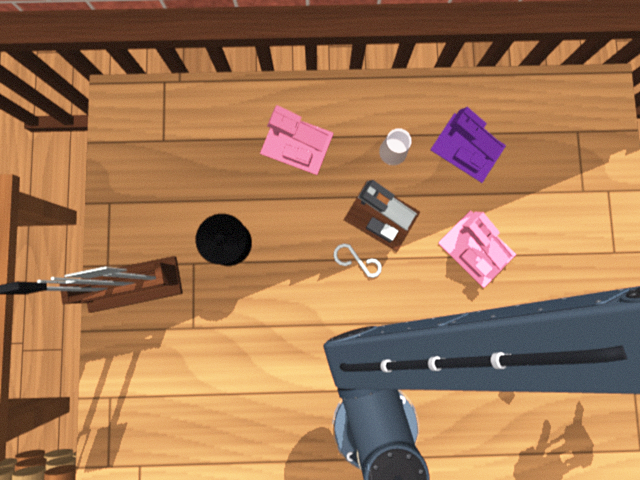

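The scene shows one natural-coloured dispenser: top (383,214), scene (307,280). Look-alikes, all pink or purple: top (297,140), (468,145) and (478,248), plus scene (155,268). I choose the steel and dark-wood one at top (383,214), with the tumbler at (396,147), the hook at (358,262) and the crock at (223,240). Next: a close crop and the measurement.

Run:
```python
from h import *
d=np.load('top.npz'); s=np.load('scene.npz')
a=cv2.resize(d['px'][165:285,325:445],(480,480),interpolation=cv2.INTER_CUBIC)
b=cv2.resize(s['px'][235:345,265:365],(320,352),interpolation=cv2.INTER_CUBIC)
im=np.zeros((480,800,3),np.uint8); im[:,:480]=a; im[:352,480:]=b; cv2.imwrite('pics/crop.png',im)
W=d['W']
for n,(u,v) in dict(pad=(389,232),chute=(400,211),mag=(371,190),base=(350,215),tumb=(397,139),crock=(223,240),table=(300,300)).items(): print(n,W[v,u].round(4))
# base outline: points z in 4..120mm near
P=W[165:285,325:445]
m=(P[...,2]>0.003)&(P[...,2]<.12)
n,l,st,ce=cv2.connectedComponentsWithStats(m.astype(np.uint8))
for i in range(1,n):
  if st[i,4]>60: 
    q=P[l==i]; print(st[i],q.mean(0).round(3), cv2.minAreaRect((q[:,:2]*1000).astype(np.float32)), q[:,2].max())
for sname,Q in (('top',W),('scene',s['W'])):
  pass
```

```text
pad [ 0.4861 -0.0485  0.053 ]
chute [ 0.5424 -0.0822  0.0343]
mag [ 0.593  -0.0057  0.065 ]
base [0.5397 0.0456 0.0068]
tumb [ 0.7147 -0.0723  0.096 ]
crock [0.4655 0.352  0.1489]
table [ 0.3209  0.1825 -0.0018]
[  19   14   76   73 2776] [ 0.533 -0.035  0.038] ((538.88330078125, -40.99626159667969), (170.235595703125, 137.66033935546875), 56.4859504699707) 0.10739492731603606
[  5  77  52  36 393] [0.419 0.033 0.007] ((417.7879638671875, 32.49416732788086), (134.86659240722656, 55.52843475341797), 60.54091262817383) 0.014599176472620224
```

View pics/crop.png

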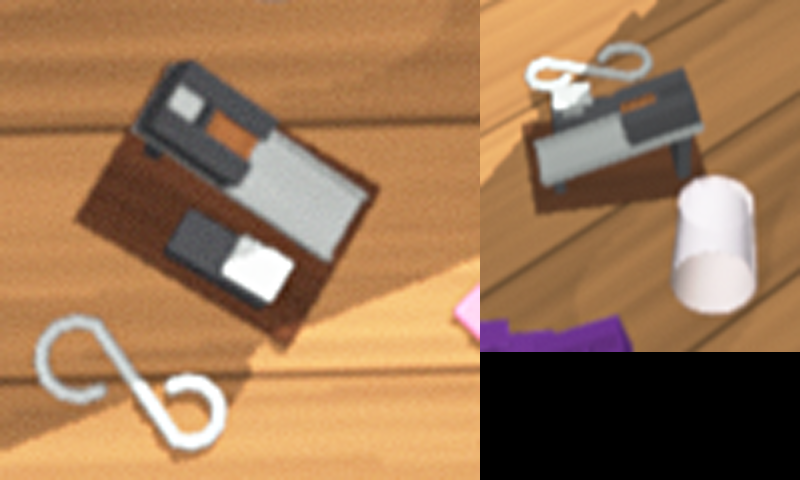

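Run:
```python
from h import *
d=np.load('top.npz'); c,f,R,t=get('top'); C=-R.T@t
px=d['px']; hsv=cv2.cvtColor(px,cv2.COLOR_BGR2HSV)
def ray(u,v,z):
    D=R.T@np.array([(u-c['cx'])/f,(v-c['cy'])/f,1.]); return C+D*(z-C[2])/D[2]
roi=np.zeros((480,640),bool); roi[185:245,360:425]=1
def comp(m,seed):
    n,l,st,ce=cv2.connectedComponentsWithStats(m.astype(np.uint8)); k=l==l[seed[1],seed[0]]; return k
g=roi&(hsv[...,1]<60)&(hsv[...,2]>100)
ch=comp(g,(400,211)); pd=comp(g,(389,232))
for n,k,z in (('chute',ch,.039),('pad',pd,.057)):
    v,u=np.nonzero(k); P=np.array([ray(a,b,z) for a,b in zip(u,v)])*1000
    r=cv2.minAreaRect(P[:,:2].astype(np.float32)); print(n,k.sum(),(u.mean(),v.mean()),P.mean(0).round(1),r,np.nanmedian(d['W'][k][:,2]))
    print(cv2.boxPoints(r).round(1).tolist())
k=roi|True; brown=(hsv[...,0]<12)&(hsv[...,2]<110)&(hsv[...,1]>90)
roi2=np.zeros((480,640),bool); roi2[175:260,335:425]=1
b=comp(brown&roi2,(350,215)); v,u=np.nonzero(b); P=np.array([ray(a,bb,.006) for a,bb in zip(u,v)])*1000
r=cv2.minAreaRect(P[:,:2].astype(np.float32)); print('base',r,cv2.boxPoints(r).round(1).tolist())
```

```text
chute 615 (np.float64(398.9756097560976), np.float64(213.13333333333333)) [536.2 -78.5  39. ] ((536.5188598632812, -78.62713623046875), (79.48287963867188, 53.9553337097168), 54.10213088989258) 0.036719521993051486
[[491.3999938964844, -95.0], [535.0999755859375, -126.5999984741211], [581.7000122070312, -62.29999923706055], [538.0, -30.600000381469727]]
pad 196 (np.float64(388.71938775510205), np.float64(231.66836734693877)) [486.5 -47.3  57. ] ((486.91485595703125, -47.217281341552734), (39.69322204589844, 32.05381393432617), 57.15577697753906) 0.05557165823055317
[[462.70001220703125, -55.20000076293945], [489.6000061035156, -72.5999984741211], [511.1000061035156, -39.20000076293945], [484.20001220703125, -21.899999618530273]]
base ((513.2813720703125, -21.906082153320312), (162.69287109375, 67.95883178710938), 55.05012130737305) [[438.79998779296875, -69.0999984741211], [494.5, -108.0], [587.7000122070312, 25.299999237060547], [532.0, 64.19999694824219]]
```

The crop confirms the choice: the brown briquette shows in the magazine slot at crop (235,135), the paddle is at (258,268) and the steel chute at (305,195). Origin is about (534,-81) mm. The paddle and chute estimates agree within 2 mm, and downhill points along (-0.574,-0.819). The TCP should be at (508,-68) mm, turned +0.51 rad, with the opening about 43 mm (0.5).

>>> send_rows(
  moves=[0.5, 1.6, 3.3, 0, 0, 0, 0.1, 0.5, 3.2, 6.6, 0, 0, 0, 0.2, 0.5, 4.8, 9.9, 0, 0, 0, 0.3, 0.5, 6.4, 13.2, 0, 0, 0, 0.4, 0.5, 7.9, 16.5, 0, 0, 0, 0.51],
)

```text
time: 0.57
position: [0.3517, -0.3958, 0.2363]
tool_rot: [0.886, 0.464, 0.0, -0.0]
ft_force: [1.3, -1.0, 1.2]
grip_width: 0.0617
grip_force: 0.0
```

>>> send_rows(
  moves=[0.5, 1.6, 3.3, 0, 0, 0, 0, 0.5, 3.2, 6.6, 0, 0, 0, 0, 0.5, 4.8, 9.9, 0, 0, 0, 0, 0.5, 6.4, 13.2, 0, 0, 0, 0, 0.5, 7.9, 16.5, 0, 0, 0, 0],
)

```text
time: 0.98
position: [0.4308, -0.2308, 0.2365]
tool_rot: [0.887, 0.462, 0.0, -0.0]
ft_force: [-0.0, -0.4, -1.3]
grip_width: 0.0438
grip_force: 0.0
```

>>> send_rows(
  moves=[0.5, 1.6, 3.3, 0, 0, 0, 0, 0.5, 3.2, 6.6, 0, 0, 0, 0, 0.5, 4.8, 9.9, -1, 0, 0, 0, 0.5, 6.4, 13.2, -3, 0, 0, 0, 0.5, 7.8, 16.4, -5, 0, 0, 0],
)

```text
time: 1.4
position: [0.5097, -0.067, 0.1867]
tool_rot: [0.887, 0.462, 0.001, 0.001]
ft_force: [-0.5, -0.3, -0.4]
grip_width: 0.0433
grip_force: 0.0
```

>>> send_rows(
  moves=[0.5, 0, 0, -2, 0, 0, 0, 0.5, 0, 0, -4, 0, 0, 0, 0.5, 0, 0, -6, 0, 0, 0, 0.5, 0, 0, -7.5, 0, 0, 0, 0.5, 0, 0, -7.5, 0, 0, 0],
)

```text
time: 1.82
position: [0.5063, -0.0676, 0.1088]
tool_rot: [0.887, 0.462, -0.002, -0.002]
ft_force: [-0.9, 0.4, -0.3]
grip_width: 0.0436
grip_force: 0.0
```

Run:
```python
from h import *
im=np.zeros((480,800,3),np.uint8)
p=get('top')[0]['pixels']; q,f,R,t=get('scene'); 
im[:,:400]=cv2.resize(p[165:261,345:425],(400,480),interpolation=cv2.INTER_CUBIC); im[:,400:]=cv2.resize(q['pixels'][220:316,265:345],(400,480),interpolation=cv2.INTER_CUBIC)
# predicted tip contact points in scene crop
o=monitor.get_obs(); print(o['position'],o['tool_rot'],o['ft_force'])
y=np.array([.819,-.574,0]); T=np.array(o['position'])-[0,0,.014]
for s in(-.029,.029):
    P=R@(T+s*y)+t; u=P[0]/P[2]*f+q['cx'];v=P[1]/P[2]*f+q['cy']
    cv2.circle(im,(int(400+(u-265)*5),int((v-220)*5)),4,(0,0,255),1)
cv2.imwrite('pics/near.png',im)
```

```text
[ 0.50806808 -0.06841958  0.11122459] [ 8.86807696e-01  4.62138065e-01 -4.80341636e-04 -5.37004745e-04] [ 0.68852751 -0.38195252  0.05689306]
```

View pics/near.png

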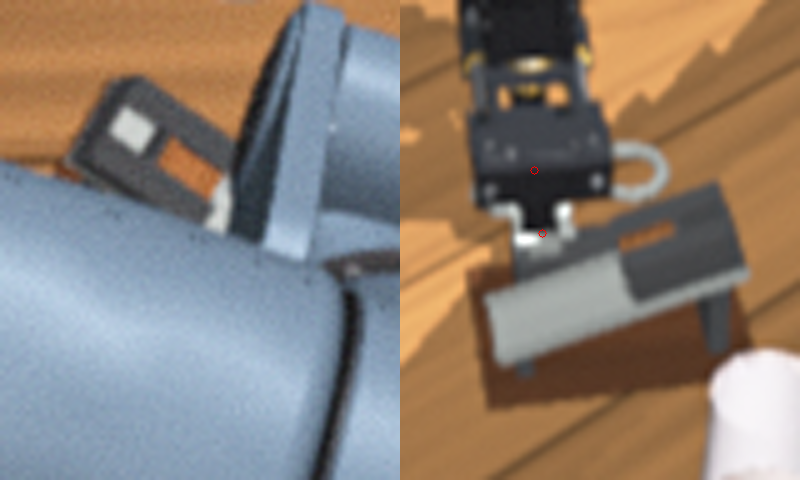

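Scene view: the near fingertip is at crop (541,235), where the prediction puts it, and it lines up with the chute. The top view is blocked by the arm. Descending to just above the paddle.

>>> send_rows(
  moves=[0.5, 0, 0, -1.5, 0, 0, 0, 0.5, 0, 0, -2.8, 0, 0, 0, 0.5, 0, 0, -3.4, 0, 0, 0, 0.5, 0, 0, -3.4, 0, 0, 0, 0.5, 0, 0, -3.4, 0, 0, 0],
)

```text
time: 2.33
position: [0.5088, -0.0688, 0.0783]
tool_rot: [0.887, 0.462, 0.0, 0.0]
ft_force: [0.8, 0.2, 1.2]
grip_width: 0.0434
grip_force: 0.0
```

Run:
```python
from h import *
c,f,R,t=get('scene'); q=c['pixels']
o=monitor.get_obs(); print(o['position'],o['ft_force'])
im=cv2.resize(q[230:310,265:365],(800,640),interpolation=cv2.INTER_CUBIC)[:600]
O=np.array([.534,-.081,0]);xd=np.array([-.574,-.819,0]);yd=np.array([.819,-.574,0])
T=np.array(o['position'])-[0,0,.014]
pts=[(T-.029*yd,(0,0,255)),(T+.029*yd,(0,0,255)),(O+[0,0,.036],(0,255,0)),(O-.058*yd+[0,0,.057],(0,255,0)),(O+.038*xd+[0,0,.024],(255,0,0)),(O-.046*xd+[0,0,.05],(255,0,0))]
for p,k in pts:
    P=R@p+t; u=P[0]/P[2]*f+c['cx'];v=P[1]/P[2]*f+c['cy']; cv2.circle(im,(int((u-265)*8),int((v-230)*8)),4,k,1)
cv2.imwrite('pics/near2.png',im)
```

```text
[ 0.50893275 -0.06881751  0.07841935] [0.33943477 0.21032868 0.09993975]
```

View pics/near2.png

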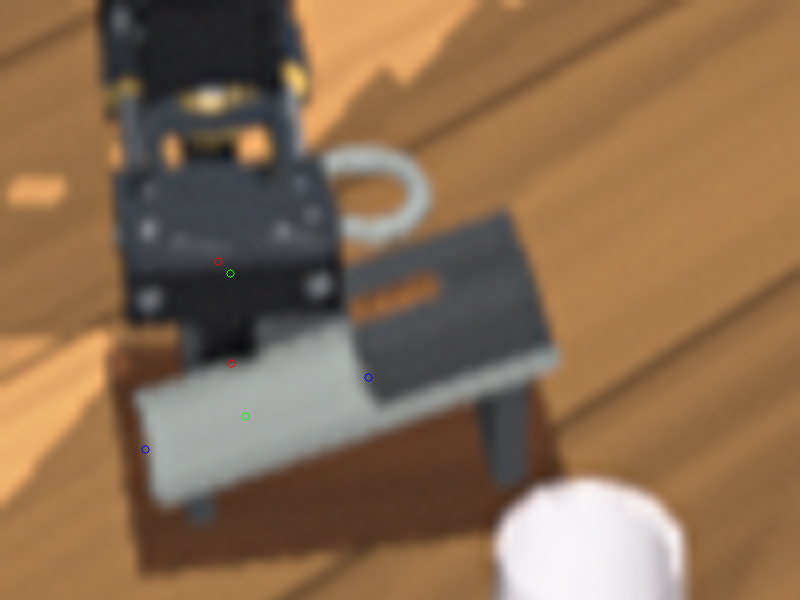

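The projected chute points (blue, green) land on the chute, and the near tip at (230,360) lies on its centre line. Now I feel for the paddle.

>>> send_rows(
  moves=[0.5, 0, 0, -0.4, 0, 0, 0, 0.5, 0, 0, -0.8, 0, 0, 0, 0.5, 0, 0, -1.0, 0, 0, 0, 0.5, 0, 0, -1.0, 0, 0, 0, 0.5, 0, 0, -1.0, 0, 0, 0],
)

```text
time: 2.8
position: [0.5088, -0.0687, 0.0676]
tool_rot: [0.887, 0.462, 0.0, 0.0]
ft_force: [2.1, -0.6, 1.5]
grip_width: 0.0437
grip_force: 0.7
```

>>> send_rows(
  moves=[0.5, 0, 0, -0.3, 0, 0, 0, 0.5, 0, 0, -0.6, 0, 0, 0, 0.5, 0, 0, -0.9, 0, 0, 0, 0.5, 0, 0, -0.9, 0, 0, 0, 0.5, 0, 0, -0.9, 0, 0, 0],
)

```text
time: 3.22
position: [0.5087, -0.0687, 0.0585]
tool_rot: [0.887, 0.462, 0.0, 0.0]
ft_force: [1.4, -0.2, 3.1]
grip_width: 0.0433
grip_force: 1.8
```

Run:
```python
from h import *
c,f,R,t=get('scene'); q=c['pixels']
o=monitor.get_obs(); print(o['position'],o['ft_force'],o['grip_width'])
cv2.imwrite('pics/p1.png',cv2.resize(q[230:305,265:365],(800,600),interpolation=cv2.INTER_CUBIC))
```

```text
[ 0.50872181 -0.06869434  0.05861303] [ 0.41589894 -1.5774455   2.28306201] 0.043576883426724874
```

View pics/p1.png

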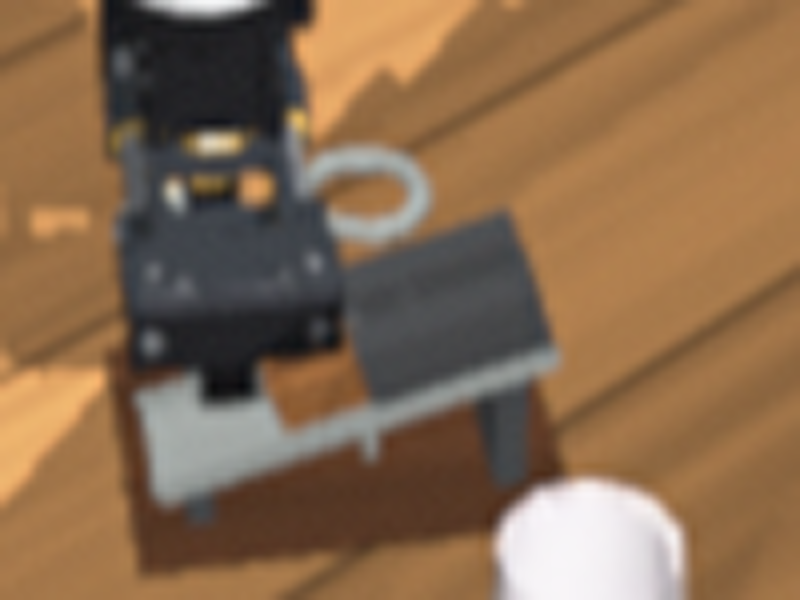

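The briquette (brown, crop (320,390)) popped out and sits against the finger at (228,385). I press 0.7 mm more for margin, let it settle and check that it is at rest.

>>> send_rows(
  moves=[0.5, 0, 0, -0.07, 0, 0, 0, 0.5, 0, 0, -0.07, 0, 0, 0, 0.5, 0, 0, -0.07, 0, 0, 0, 0.5, 0, 0, -0.07, 0, 0, 0, 0.5, 0, 0, -0.07, 0, 0, 0],
)

```text
time: 3.68
position: [0.5087, -0.0687, 0.058]
tool_rot: [0.887, 0.462, 0.0, 0.0]
ft_force: [1.4, -1.3, 3.4]
grip_width: 0.0434
grip_force: 1.9
```

>>> send_rows(
  moves=[0.5, 0, 0, 0, 0, 0, 0, 0.5, 0, 0, 0, 0, 0, 0, 0.5, 0, 0, 0, 0, 0, 0, 0.5, 0, 0, 0, 0, 0, 0, 0.5, 0, 0, 0, 0, 0, 0],
)

```text
time: 4.1
position: [0.5086, -0.0687, 0.0579]
tool_rot: [0.887, 0.462, 0.0, 0.0]
ft_force: [3.0, -1.1, 3.7]
grip_width: 0.0433
grip_force: 1.9
```

Run:
```python
from h import *
def br(c):
    h=cv2.cvtColor(c['pixels'],cv2.COLOR_BGR2HSV)[265:287,296:313]; return
c,f,R,t=get('scene'); g0=c['pixels'].astype(int)
for _ in range(6): c=get('scene')[0]
g1=c['pixels'].astype(int); print('diff',np.abs(g1-g0)[260:300,280:330].max(), np.abs(g1-g0)[260:300,280:330].mean())
o=monitor.get_obs(); print(o['position'],o['ft_force'],o['grip_width'])
cv2.imwrite('pics/p2.png',cv2.resize(c['pixels'][230:305,265:365],(800,600),interpolation=cv2.INTER_CUBIC))
```

```text
diff 11 1.0455
[ 0.50839916 -0.06856419  0.05785553] [ 1.87593701 -2.18008718  4.15443959] 0.04345563788589128
```

View pics/p2.png

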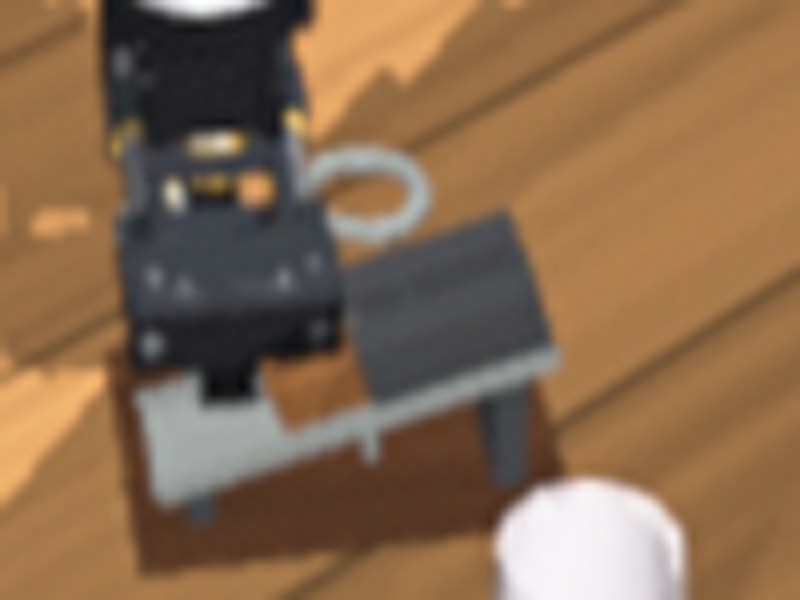

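Nothing moves between frames. The briquette rests at crop (320,390), against the finger at (228,385). Its face leans 17° downhill, so the top edge touches and a wedge gap shows below. The hook ring (370,190) and tumbler (590,540) are unmoved, and the paddle is about 13 mm down. Handing in.

```bash
python3 -c "
from rig import workorder; print(workorder.hand_in())"
```

```text
the job is handed in; nothing more can be done
None
```

I handed the job in with one finger holding the paddle about 13 mm down and the other keeping the briquette still on the open chute; the hand-in gave no verdict, and I did not re-check the crock.

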